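# Pack a bottle in the sample case and latch its bail

## Task

Stand the brown glass bottle upright in the square pocket inside the open sample case, close the case's hinged lid over it, then swing the wire bail up and over the lid until its bar rests fully down in the two forked saddles on top of the lid. Leave the other things on the bench where they are.

Things in the scene. Friction and masses are not known exactly. Their poses are not given: they have to be found in the camera images.
- bottle_centre (a point): brown glass bottle, black screw cap: the larger of the two loose bottles to the robot's right (the other is white, 61 mm tall). Upright, 89 mm tall; round body 44 mm in diameter to about 55 mm above its base, then a shoulder; cap 28 mm in diameter from 72 to 89 mm. Point on its axis, 44.5 mm above its base. About 0.15 kg
- case: grey sample case, fixed to the bench: 120 (its x) by 132 mm (its y), rim 78 mm above the bench, walls 4 mm. Origin: centre of its underside, on the bench; z up, +x to the side of the lid hinge, -x to the side where the open bail sticks out. Space inside: 112 (x) by 124 mm (y), down to a black liner whose top is 36 mm above the bench, with one central square pocket 54 mm wide
- pocket (a point): centre of the pocket's floor, 15 mm above the bench, on the case's vertical axis; the bottle stands on this floor
- lid (a joint): angle of the lid, rad: 0 closed, grows as it opens, stop at 2.1; starts open, leaning a little back past upright. Hinged along the case's y. The hinge is stiff: the lid stays at almost any angle where it is left, takes 1 to 2 N at the free edge to move, and must be pressed fully shut. It shuts only if the bottle stands on the pocket floor
- lid_hinge (a point): point on the lid's hinge axis at mid-width: in the case's frame x = +60 mm, z = 78 mm above the bench. The lid is a shallow cap 120 x 132 mm; closed, its flat top is 112 mm above the bench (34 mm above the hinge axis), its free edge over the case's -x wall
- lid_lip (a point): outer part of the small lip (50 mm wide, 6 mm thick) that stands out 14 mm from the middle of the lid's free edge, 130 mm from the hinge axis; moves with the lid
- bail (a joint): angle of the wire bail, rad: 0 = bar fully down in the saddles on the closed lid (its stop), grows as it swings up and out to the case's -x side, stop at 2.05. Starts open at about 1.8 to 2.0. The pivot is stiff: it stays at any angle and takes 1 to 2 N at the bar to move, so the bar must be pushed all the way down
- bail_grip (a point): centre of the bail's bar, in its black round grip sleeve (16 mm in diameter, 60 mm long, along the case's y); moves with the bail on a circle of 91.3 mm radius about the pivot axis. At bail = 0 it is 62 mm in the case's +x from that axis and 67 mm above it (122 mm above the bench, sleeve 2 mm over the lid). The bar is 8 mm wire, 151 mm long, on two legs outside the case's sides
- bail_pivot (a point): point on the bail's pivot axis (along the case's y) at mid-width: in the case's frame x = -45 mm, z = 55 mm above the bench. The two saddles stand on the lid 48 mm either side of its middle line, with forks 11 mm high and 12 mm wide; the sleeve lies between them
- white_bottle: smaller white bottle with a blue cap, 34 mm in diameter, 61 mm tall, loose; to be left alone. Origin: centre of its base
- grey_tip_box: grey tip box, 88 x 119 x 73 mm, loose, to the robot's left; to be left alone. Origin: centre of its base
- slide_case: flat black slide box, 71 x 94 x 35 mm, loose, to the robot's left; to be left alone. Origin: centre of its base

How it is judged:
By the outcome, as a careful person would: the job done as asked, in the order asked, and still so for the second after the job is handed in, with the robot touching nothing.
It also fails if it takes over 64 s, if anything falls off the work surface, if the arm or the gripper's body presses on something with over 40 N, if the wrist force passes 120 N, or if a joint passes its speed limit or range.

## Robot

A 7-joint arm with a two-finger parallel gripper is mounted at the origin on a cart in front of the work surface, level with it; the furniture and walls round the work are solid. World frame = base frame: x ahead of the robot, y to its left, z up, the work surface at z = 0. Lengths are in m, angles in rad, forces in N, time in s.
With the tool pointing down it reaches from about 0.35 to 0.9 m from the base axis. Payload 7.2 kg.
Tool frame: the origin (TCP) lies midway between the tips of the shut fingers; the grasp point (between the pads) lies 19 mm behind it; z points along the fingers, y is the direction in which the jaws open and shut (so a half turn about z gives the same grasp; the last joint's range is limited). The gripper opens to 88 mm and grips with 3 to 60 N. Pads are 20 mm wide; open, the fingers measure 115 mm over their backs; the gripper's body (75 mm by 178 mm) begins 61 mm behind the grasp point.
Start: joints at [1.178, 0.411, -0.013, 1.596, 0.006, 1.134, -0.082], TCP at [0.199, -0.592, 0.223] pointing down, gripper open.
Joint ranges: [-2.95, 2.95], [-0.29, 1.99], [-1.47, 1.44], [0.14, 2.54], [-1.03, 4.17], [0.13, 1.85], [-2.86, 2.86]. Speed limits (rad/s): [2.39, 2.39, 3.01, 3.01, 3.14, 3.14, 3.14].

## Interface

Orientations are given as [roll, pitch, yaw] about the fixed x, y, z axes, in that order (R = Rz(yaw) Ry(pitch) Rx(roll)).
In Python, from bench import * gives the robot as it stands.
- The arm moves only by the tool apply_moves, never from a script. Its argument "deltas" is a list of rows, each a list of 2 entries, a list of its own where there are three numbers: the shift along the tool's x, y, z in cm, then the turn about the tool's z in degrees. In form: [[[dx, dy, dz], yaw], ...]. A call has 1 to 12 rows; each row is the pose to reach, as a shift and turn from the pose commanded when the call began, along the tool's axes at that moment; what a row does not reach only later rows make up. A row lasts 1/12 s, in which the tool goes at most 41.7 mm and 7.16 degrees, less where a joint would pass 70% of its speed; a pose out of reach is approached as far as the arm can. A call with a gripper value outside its range is refused whole. "gripper" is the opening, from 0 (shut) to 1 (fully open), set as the call begins (left out, the last holds). The fingers move at their own pace and stop on an object; the grip force is fixed at half the most. Time passes only in rows, so rows that repeat a pose let the fingers close. It gives the time, the measured TCP pose, the force and the opening at its end, in the units of the state.
- observe(): the state, without advancing time (a new reading comes with each control period).
- get_image(name): name is "side" or "top"; returns a dict with "frame" (420x560x3 uint8, red, green, blue), "vfov" (degrees; the focal length in pixels is half the picture's height over the tangent of half this angle, whatever the lens; pixels are square), "cx", "cy" (the principal point, pixels), "k1" (the pictures are not rectified: a ray, as slopes to the right and down, at radius r is drawn at 1 + k1 r^2 times it, then the intrinsics apply), "position" and "rotation" of the camera in the world. Camera axes: x right, y up, looking along -z (the intrinsics and any distortion apply to the point x, -y, -z); pixel columns grow to the right and rows downward; lengths in m; the calibration is good to about 2 mm. A picture is of the moment at which its call begins. There is no depth.
- close_job(): hands the job in, once; it reports no verdict.
The state is a dict: "time_s": time; "joint_positions": joint angles; "dq": joint speeds; "tau": joint torques, N m; "position": TCP position; "eef_rot": TCP orientation; "wrist_force": force on the tool from outside, world axes, zero at the start; "torque": the same for the moment, N m; "gripper_width": finger opening in m.
Only numpy, scipy, OpenCV 4.12 (cv2) and the standard library are available. Lean on these libraries where they do the work, as an engineer would, in place of code of your own. Each camera call takes 0.05 s, during which the arm holds its last target.

## Working session

There is one attempt and no reset: what is moved stays moved. The work goes in short steps, Python scripts to look and compute and a tool call to move; the robot and the scene stay as the last step left them, time stands still between calls to the robot, and variables do not carry over. Pictures are saved under pics/ and viewed, and the job is handed in when it is done.

Besides the shell and the picture viewer there is one more tool, called after "Emit:" in YAML: its name, and indented under it one key for each argument. apply_moves: Moves the arm, as the interface text tells. Its arguments: {"type":"object","properties":{"deltas":{"type":"array","items":{"type":"array"}},"gripper":{"type":"number"}},"required":["deltas"]}

```bash
mkdir -p pics; ls
python3 - <<'E'
from bench import *
import cv2
s=observe(); print({k:s[k] for k in s})
for n in("side","top"):
    d=get_image(n); cv2.imwrite(f"pics/{n}0.png",d["frame"][:,:,::-1]); print(n,{k:d[k] for k in d if k!="frame"})
E
```

```text
pics
{'time_s': 0.0, 'joint_positions': array([ 1.17779393,  0.41187598, -0.01271717,  1.59702153,  0.00560753,
        1.13430877, -0.08222009]), 'dq': array([ 0.00144854,  0.00113797, -0.00147862,  0.00097717, -0.00174664,
       -0.0004228 ,  0.00053377]), 'tau': array([-6.37770609e-04, -5.87946510e+01,  6.41980302e-01, -2.91071588e+01,
       -5.37452521e-02,  1.83441443e-02,  1.48104259e-04]), 'position': array([ 0.1992525 , -0.59186122,  0.22183318]), 'eef_rot': array([-3.14001903e+00,  1.16717170e-04,  3.24814834e-01]), 'wrist_force': array([ 0.71287691, -0.67904954, -0.07304055]), 'torque': array([-0.00777089,  0.00252714,  0.00354649]), 'gripper_width': 0.08790029986705361}
side {'vfov': 53.45040522224617, 'cx': 276.4085453017323, 'cy': 215.9877276574167, 'k1': 0.0254232906174551, 'position': array([1.35033677, 0.32287572, 0.61261529]), 'rotation': array([1.04587962, 0.02405382, 1.86716544])}
top {'vfov': 49.105958848962715, 'cx': 274.1831654811246, 'cy': 206.5930984956968, 'k1': -0.1573052819571613, 'position': array([0.28843731, 0.07348496, 1.51682352]), 'rotation': array([ 0.13887003, -0.00938302, -1.55645094])}
```

View pics/side0.png

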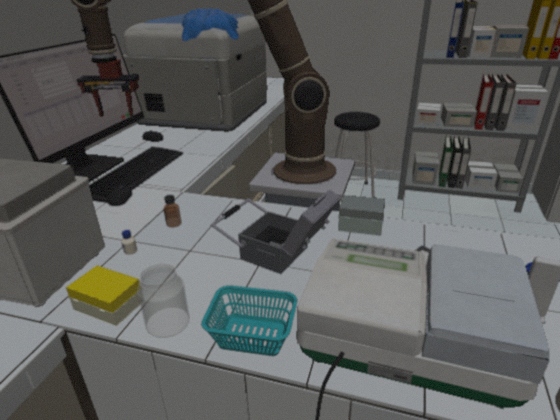

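View pics/top0.png

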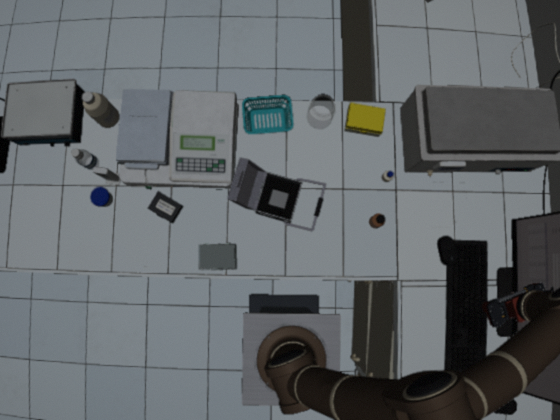

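The side view shows the brown bottle near (172,212), the white bottle near (128,242) and the open case near (275,235). In the top view the bottle is near (377,220), the case near (278,195), and the bail sleeve near (319,207). The arm is off to the right.

```bash
cat > h.py <<'E'
import numpy as np, cv2
from scipy.spatial.transform import Rotation as R
from scipy.optimize import least_squares
def cam(d):
    f=d["frame"].shape[0]/2/np.tan(np.radians(d["vfov"])/2)
    return dict(f=f,cx=d["cx"],cy=d["cy"],k=d["k1"],p=np.array(d["position"]),R=R.from_euler("xyz",d["rotation"]).as_matrix())
def proj(c,P):
    q=(np.atleast_2d(P)-c["p"])@c["R"]; a=q[:,0]/-q[:,2]; b=-q[:,1]/-q[:,2]; s=1+c["k"]*(a*a+b*b)
    return np.c_[c["cx"]+c["f"]*a*s,c["cy"]+c["f"]*b*s]
def ray(c,u,v):
    x,y=(u-c["cx"])/c["f"],(v-c["cy"])/c["f"]; a,b=x,y
    for _ in range(30):
        s=1+c["k"]*(a*a+b*b); a,b=x/s,y/s
    r=c["R"]@np.array([a,-b,-1]); return r/np.linalg.norm(r)
def onz(c,u,v,z):
    r=ray(c,u,v); return c["p"]+r*(z-c["p"][2])/r[2]
def tri(c1,uv1,c2,uv2):
    r1,r2=ray(c1,*uv1),ray(c2,*uv2); A=np.c_[r1,-r2]; t=np.linalg.lstsq(A,c2["p"]-c1["p"],rcond=None)[0]
    a,b=c1["p"]+t[0]*r1,c2["p"]+t[1]*r2; return (a+b)/2,np.linalg.norm(a-b)
E
python3 - <<'E'
from bench import *
from h import *
for n,(x0,y0,w,h) in {"side":(110,170,240,110),"top":(220,145,190,100)}.items():
    d=get_image(n); np.save(n+"0.npy",d,allow_pickle=True)
    im=d["frame"][y0:y0+h,x0:x0+w,::-1]; k=800//w
    im=cv2.resize(im,None,fx=k,fy=k,interpolation=cv2.INTER_CUBIC)
    im=np.clip(im.astype(float)*1.6,0,255).astype(np.uint8)
    cv2.imwrite(f"pics/{n}0z.png",im)
E
```

```text
(no output)
```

View pics/side0z.png

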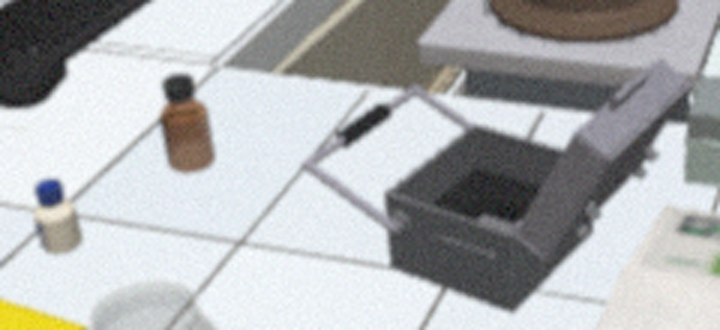

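View pics/top0z.png

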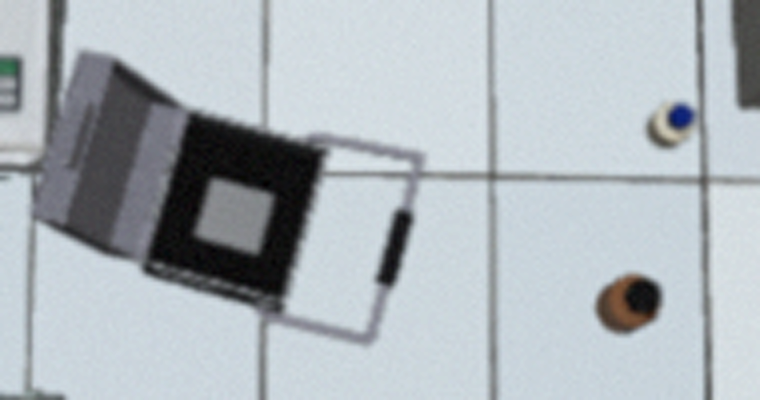

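The zooms show it clearly. In the top view the case is a black liner with a light pocket floor at about (278,199), and the lid hinge is on the left. The bail extends right to its sleeve at about (319,207), the bottle cap is at about (380,219), and the white cap is at about (390,174).

Run:
```python
from h import *
for n,(x0,y0,w,h),k in (("side",(225,185,125,95),6),("top",(225,150,110,85),7)):
    d=np.load(n+"0.npy",allow_pickle=True).item()
    im=d["frame"][y0:y0+h,x0:x0+w,::-1]
    im=cv2.resize(im,None,fx=k,fy=k,interpolation=cv2.INTER_CUBIC)
    im=(255*(np.clip(im/255.*1.0,0,1))**0.5).astype(np.uint8)
    for i in range(0,w,10): cv2.putText(im,str(x0+i),(i*k,8),0,.3,(0,0,255)); cv2.line(im,(i*k,0),(i*k,h*k),(0,0,255) if i%50==0 else (0,120,120),1) if i%20==0 else 0
    for i in range(0,h,10): cv2.putText(im,str(y0+i),(0,i*k+8),0,.3,(0,0,255)); cv2.line(im,(0,i*k),(w*k,i*k),(0,120,120),1) if i%20==0 else 0
    cv2.imwrite(f"pics/{n}0y.png",im)
    c=cam(d)
    f=d["frame"].astype(int); hsv=cv2.cvtColor(d["frame"],cv2.COLOR_RGB2HSV)
    # bottle/cap: dark comps, brown
    dark=((f.max(2)<45)).astype(np.uint8); nn,l,st,ce=cv2.connectedComponentsWithStats(dark)
    for s,e in zip(st,ce):
        if 15<s[4]<900 and (110<s[0]<420) and 150<s[1]<260: print(n,"dark",s,e.round(2))
    br=((f[:,:,0]-f[:,:,2]>25)&(f[:,:,0]<140)).astype(np.uint8); nn,l,st,ce=cv2.connectedComponentsWithStats(br)
    for s,e in zip(st,ce):
        if 30<s[4]<900 and 150<s[1]<260: print(n,"brown",s,e.round(2))
```

```text
side dark [283 158  42  14 279] [300.91 164.53]
side dark [166 196   8   8  50] [169.3  199.42]
side dark [225 206  14  12  58] [231.47 210.81]
side dark [309 214  18  23  67] [317.04 225.18]
side dark [255 216  38  28 478] [273.28 233.15]
side brown [164 204  16  22 211] [171.82 213.49]
top dark [248 161  14  10  60] [253.58 166.45]
top dark [149 192  33  30 323] [165.31 207.2 ]
top dark [315 198   8  18  63] [318.37 206.73]
top dark [236 200  13   8  35] [241.46 203.37]
top dark [376 215   9   9  62] [380.02 218.94]
top brown [372 214  10  13  54] [375.41 220.67]
```

View pics/side0y.png

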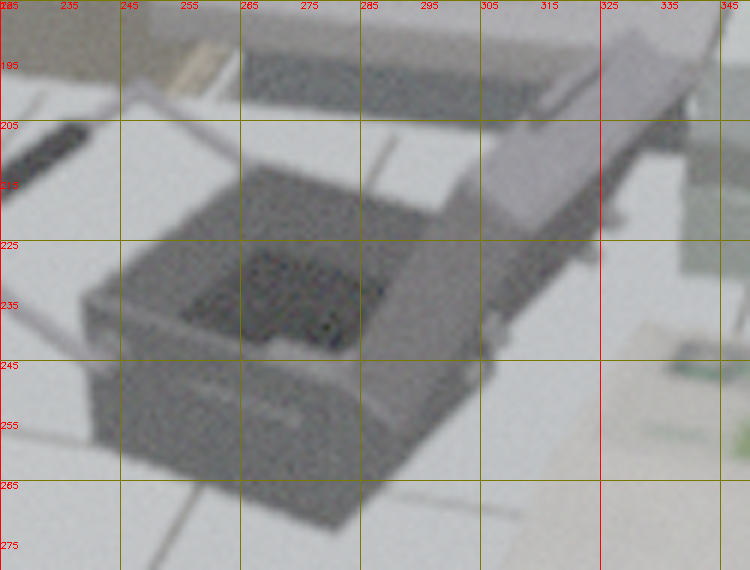

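View pics/top0y.png

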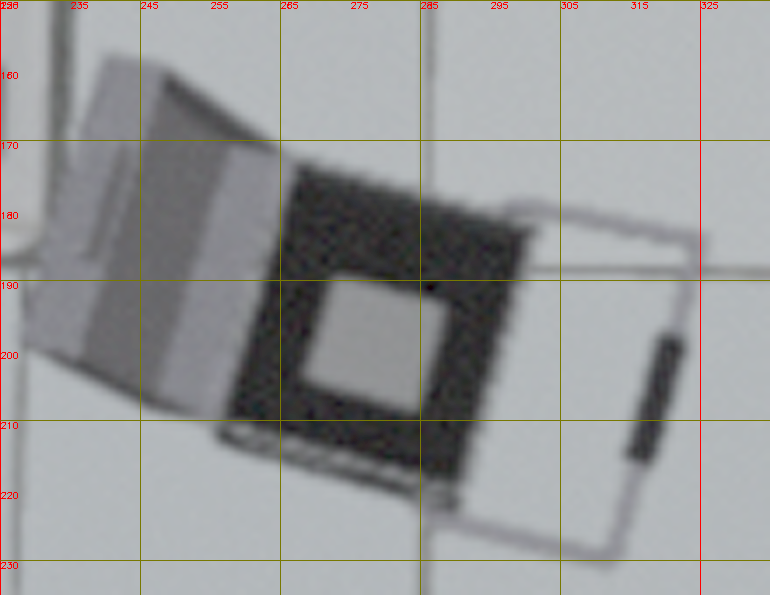

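Run:
```python
from h import *
S=cam(np.load("side0.npy",allow_pickle=True).item()); d=np.load("top0.npy",allow_pickle=True).item(); T=cam(d)
A,B=onz(S,241,258.5,0),onz(S,281.3,273.5,0); A1,D1=onz(S,239.3,234,.078),onz(S,268,212.5,.078)
print("side A,B",A,B,np.linalg.norm(B-A),"A1,D1",A1,D1,np.linalg.norm(D1-A1))
f=d["frame"]; g=f.max(2); m=np.zeros_like(g);
sub=(g[185:214,263:293]>75).astype(np.uint8)
n,l,st,ce=cv2.connectedComponentsWithStats(sub); print(st,ce)
i=l[14,15]; m[185:214,263:293]=(l==i)
cs=cv2.findContours(m,0,2)[0]; r=cv2.minAreaRect(max(cs,key=cv2.contourArea)); print(r)
M=cv2.moments(m,True); pc=(M['m10']/M['m00'],M['m01']/M['m00']); print(pc,"pocket",onz(T,*pc,.015))
bx=[onz(T,*q,.015) for q in cv2.boxPoints(r)]; 
for a in range(4): v=bx[(a+1)%4]-bx[a]; print(np.linalg.norm(v),np.degrees(np.arctan2(v[1],v[0])))
A2,D2=onz(T,301.3,182,.078),onz(T,290.3,223.2,.078); print("top A2,D2",A2,D2,np.linalg.norm(A2-D2),np.degrees(np.arctan2(*(A2-D2)[1::-1])))
print("side dir", [np.degrees(np.arctan2(v[1],v[0])) for v in (B-A,A1-D1)])
print("sleeve",tri(S,(231.47,210.81),T,(318.37,206.73)))
print("cap",tri(S,(169.3,199.4),T,(380.02,218.94)))
print("cap top z.089",onz(T,380.5,218.9,.089), "side capmid",onz(S,169.3,200,.080))
print("bottle base", onz(S,173.0,225.5,0.003))
print("white cap",onz(T,390.3,174,.061))
# bar ends
print("bar ends",onz(T,324.3,185,.08),onz(T,312.3,230,.08))
```

```text
side A,B [ 0.56784805 -0.02408717  0.        ] [0.59937306 0.09025321 0.        ] 0.11860670240510991 A1,D1 [ 0.57545425 -0.01994759  0.078     ] [0.45913472 0.01443552 0.078     ] 0.12129480638321535
[[  0   0  30  29 662]
 [  7   6  17  16 208]] [[14.28700906 14.15407855]
 [15.17788462 13.50961538]]
((278.1697998046875, 198.4056396484375), (14.834939002990723, 14.148136138916016), 15.94539737701416)
(278.17788461538464, 198.5096153846154) pocket [0.52573773 0.04958082 0.015     ]
0.04739384184084585 -14.869523788913753
0.04919927773757873 -105.25757475053663
0.047349731297236 164.86819075686864
0.04898224536870025 74.79288443955781
top A2,D2 [ 0.57027038 -0.02247503  0.078     ] [0.43775171 0.01139674 0.078     ] 0.13677900722407688 -14.337826180921814
side dir [np.float64(74.58583345242378), np.float64(-16.467254831685796)]
sleeve (array([ 0.48988065, -0.07536258,  0.0871833 ]), np.float64(0.001664770513243165))
cap (array([ 0.45570676, -0.27535137,  0.07658156]), np.float64(0.0009796995530457148))
cap top z.089 [ 0.45419129 -0.27343999  0.089     ] side capmid [ 0.46460452 -0.2702898   0.08      ]
bottle base [ 0.47300762 -0.26698575  0.003     ]
white cap [ 0.60580808 -0.3159083   0.061     ]
bar ends [ 0.56143592 -0.09585655  0.08      ] [ 0.41708832 -0.05789768  0.08      ]
```

```bash
cat >> h.py <<'E'
CO=np.array([.522,.050,0]); TH=np.radians(75)
ex=np.array([np.cos(TH),np.sin(TH),0]); ey=np.array([-np.sin(TH),np.cos(TH),0])
def c2w(x,y,z): return CO+ex*x/1000+ey*y/1000+np.array([0,0,z/1000])
def w2c(p): q=np.array(p)-CO; return np.array([q@ex,q@ey,q[2]])*1000
def go(s,P,yaw):  # tool-axes shift in cm & turn in deg from current pose
    Rm=R.from_euler("xyz",s["eef_rot"]).as_matrix(); d=Rm.T@(np.array(P)-s["position"])*100
    t=-(yaw-np.degrees(s["eef_rot"][2])); t=(t+180)%360-180
    return d.round(2),round(t,1)
E
python3 - <<'E'
from bench import *
from h import *
s=observe(); print(go(s,[.455,-.2745,.20],75))
E
```

```text
(array([ 34.37, -21.93,   2.23]), np.float64(-56.4))
```

Emit:
apply_moves:
  deltas:
    - [[3.4,-2.2,0.2],-5.6]
    - [[6.8,-4.4,0.4],-11.2]
    - [[10.2,-6.6,0.6],-16.8]
    - [[13.6,-8.8,0.9],-22.4]
    - [[17,-11,1.1],-28]
    - [[20.4,-13.2,1.3],-34]
    - [[23.8,-15.4,1.5],-40]
    - [[27.2,-17.5,1.7],-45]
    - [[30.6,-19.5,2],-50]
    - [[33,-21,2.2],-54]
    - [[34.4,-21.9,2.2],-56.4]
    - [[34.4,-21.9,2.2],-56.4]
  gripper: 1.0

```text
time_s: 1.2
position: [0.4578, -0.2715, 0.2006]
eef_rot: [3.141, -0.002, 1.317]
wrist_force: [-0.8, -0.2, 0.3]
gripper_width: 0.0879
```

Run:
```python
from bench import *
from h import *
s=observe(); print(s["time_s"],s["position"],s["eef_rot"],s["joint_positions"].round(2)); print(go(s,[.455,-.2745,.027],75))
for n,(x0,y0,w,h),k in (("side",(100,110,140,130),5),("top",(330,160,120,100),6)):
    d=get_image(n);im=cv2.resize(d["frame"][y0:y0+h,x0:x0+w,::-1],None,fx=k,fy=k); cv2.imwrite(f"pics/{n}1.png",np.clip(im*1.5,0,255).astype(np.uint8))
```

```text
1.2 [ 0.4577976  -0.27150799  0.20063092] [ 3.14119960e+00 -1.57404939e-03  1.31662220e+00] [ 0.75  0.3  -0.38  1.83  0.13  1.03  0.07]
(array([-0.39, -0.2 , 17.36]), np.float64(0.4))
```

View pics/side1.png

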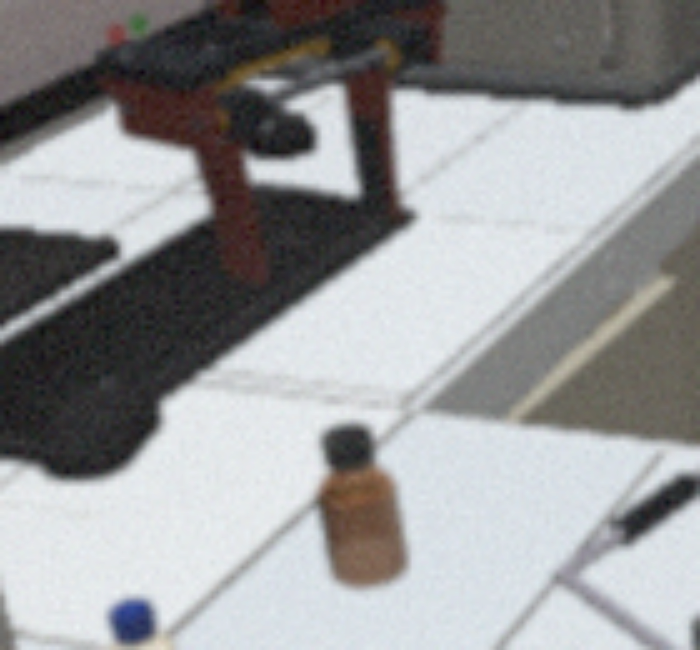

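View pics/top1.png

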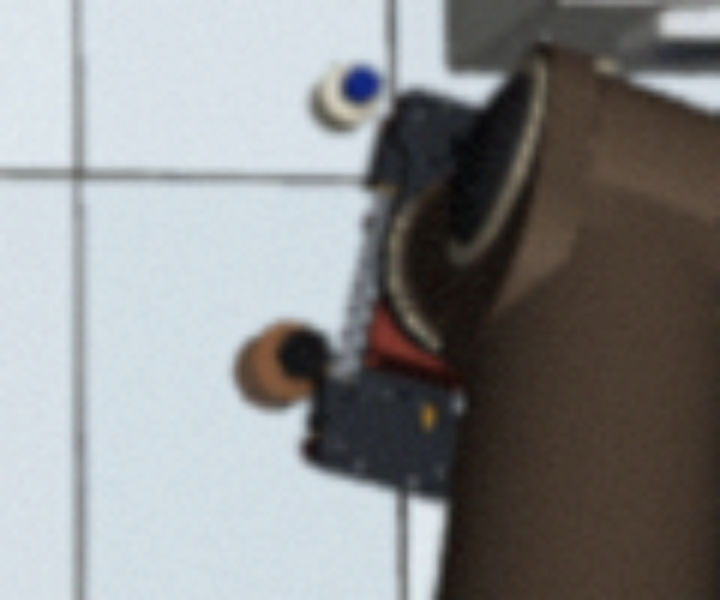

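Run:
```python
from bench import *
from h import *
s=observe(); print(s["time_s"],s["position"])
S=cam(np.load("side0.npy",allow_pickle=True).item()); T=cam(np.load("top0.npy",allow_pickle=True).item())
for P in (s["position"],s["position"]+[0,0,.08],[.4557,-.2745,.089],[.4557,-.2745,0]): print(proj(S,P),proj(T,P))
for y in (.044,-.044):
  r=R.from_euler("xyz",s["eef_rot"]).as_matrix(); print(proj(S,s["position"]+r[:,1]*y))
```

```text
1.3 [ 0.45509785 -0.27573833  0.20053534]
[[162.23519254 157.69053275]] [[390.28542541 214.32049257]]
[[157.075644   128.18445691]] [[397.7475535  210.77418544]]
[[169.06871283 195.49122404]] [[380.82155803 218.42995673]]
[[173.81465227 223.01167699]] [[374.51611823 221.4352566 ]]
[[149.66614469 163.4286916 ]]
[[174.08240436 152.27635285]]
```

The perspective agrees: the projected TCP falls between the fingers and lines up with the bottle. I'll descend and grip.

Emit:
apply_moves:
  deltas:
    - [[-0.1,0,2.5],0]
    - [[-0.1,0,6],0]
    - [[-0.1,0,9.5],0]
    - [[-0.1,0,13],0]
    - [[-0.1,0,15.5],0]
    - [[-0.1,0,17],0]
    - [[-0.1,0,17.3],0]
    - [[-0.1,0,17.3],0]

```text
time_s: 1.97
position: [0.4536, -0.2775, 0.0268]
eef_rot: [-3.139, 0.0, 1.306]
wrist_force: [0.0, -0.3, 0.6]
gripper_width: 0.088
```

Emit:
apply_moves:
  deltas:
    - [[0,0,0],0]
    - [[0,0,0],0]
    - [[0,0,0],0]
    - [[0,0,0],0]
    - [[0,0,0],0]
    - [[0,0,0],0]
    - [[0,0,0],0]
    - [[0,0,0],0]
  gripper: 0.3

```text
time_s: 2.63
position: [0.4555, -0.2761, 0.0279]
eef_rot: [3.141, 0.0, 1.309]
wrist_force: [-0.0, 0.4, 2.7]
gripper_width: 0.0429
```

Emit:
apply_moves:
  deltas:
    - [[0,0,-2],0]
    - [[0,0,-5],0]
    - [[0,0,-8],0]
    - [[0,0,-11],0]
    - [[0,0,-14],0]
    - [[0,0,-15],0]
    - [[0,0,-15],0]

```text
time_s: 3.22
position: [0.4566, -0.2766, 0.18]
eef_rot: [3.137, 0.001, 1.309]
wrist_force: [0.3, 0.1, -1.8]
gripper_width: 0.0433
```

Run:
```python
from bench import *
from h import *
s=observe(); print(s["position"],s["gripper_width"]); print(go(s,c2w(0,0,175),75))
```

```text
[ 0.4565669  -0.27662191  0.17995835] 0.04332249026844542
(array([33.24, -2.14,  0.44]), np.float64(-0.0))
```

Emit:
apply_moves:
  deltas:
    - [[2,-0.1,0],0]
    - [[5,-0.3,0],0]
    - [[8.5,-0.5,0],0]
    - [[12,-0.8,0],0]
    - [[15.5,-1,0],0]
    - [[19,-1.2,0],0]
    - [[22.5,-1.4,0],0]
    - [[26,-1.7,0],0]
    - [[29,-1.9,0],0]
    - [[31.5,-2.1,0],0]
    - [[33.2,-2.1,0],0]
    - [[33.2,-2.1,0],0]

```text
time_s: 4.22
position: [0.5202, 0.0548, 0.1756]
eef_rot: [-3.139, -0.002, 1.315]
wrist_force: [0.5, -0.9, -1.3]
gripper_width: 0.043
```

Run:
```python
from bench import *
from h import *
for n,(x0,y0,w,h),k in (("side",(200,130,150,140),5),("top",(220,120,130,120),6)):
    d=get_image(n);im=cv2.resize(d["frame"][y0:y0+h,x0:x0+w,::-1],None,fx=k,fy=k,interpolation=cv2.INTER_CUBIC); np.save(n+"2.npy",d,allow_pickle=True); 
    cv2.imwrite(f"pics/{n}2.png",(255*(im/255.)**.6).astype(np.uint8)[:600,:800])
s=observe(); print(s["position"],s["gripper_width"],w2c(s["position"]))
```

```text
[0.51980759 0.0503699  0.17562648] 0.04310603699893365 [ -0.21014167   2.21343979 175.62647906]
```

View pics/side2.png

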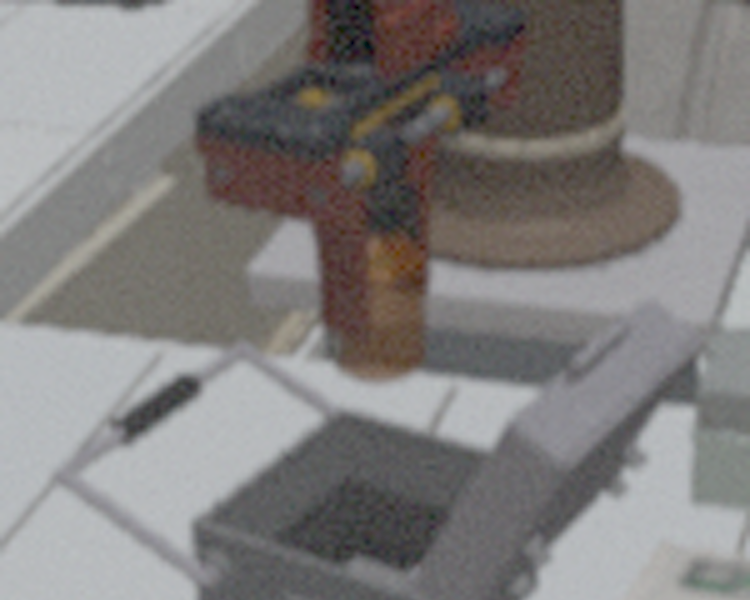

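View pics/top2.png

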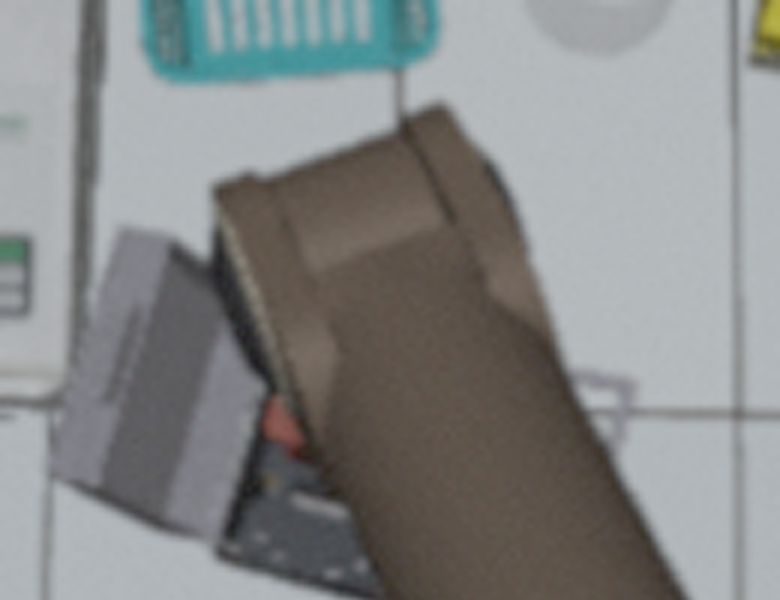

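```bash
sed -i 's/^CO=.*; TH/CO=np.array([.5235,.050,0]); TH/' h.py
python3 - <<'E'
from bench import *
from h import *
S=cam(np.load("side0.npy",allow_pickle=True).item()); T=cam(np.load("top0.npy",allow_pickle=True).item())
s=observe(); p=s["position"]
print(proj(S,[p+[0,0,-.015],p+[0,0,-.015]+ex*.005]))
f=np.load("side2.npy",allow_pickle=True).item()["frame"].astype(int)
for v in (196,198,200,202): 
  b=np.where((f[v,255:300,0]-f[v,255:300,2])>12)[0]+255; print(v,b.min(),b.max(),b.mean(), f[v,262:292,0]-f[v,262:292,2])
s=observe(); print(w2c(p),go(s,c2w(0,0,175),75))
# expected projections of case points
for nm,q in {"A0":(-60,-66,0),"B0":(60,-66,0),"A1":(-60,-66,78),"D1":(-60,66,78),"bg":(-129,0,87)}.items(): print(nm,proj(S,c2w(*q)).round(1),proj(T,c2w(*q)).round(1))
E
```

```text
[[273.35591253 196.23324241]
 [275.15215976 196.71308438]]
196 255 284 271.17391304347825 [ 1 -2  2  3  9 10 22 20 15 23 21 18 24 28 29 28 36 31 25 23 32 25 14  5
 -2 -8 -5 -3 -1  0]
198 255 284 272.5 [-3  1  2 -2  4  5 11 20 18 27 19 23 29 31 33 25 31 29 32 30 30 26 16  3
 -1 -5 -5 -2 -3 -6]
200 255 284 274.8333333333333 [ 2  2 -1  2  2  6 13 24 25 20 27 28 31 30 28 27 24 26 24 26 25 24 17 -1
 -1 -5 -6 -4 -4 -7]
202 268 283 275.5 [-5 -3 -3 -6 -1  4 20 21 22 26 26 27 28 24 32 33 35 30 34 31 26 24 12  1
 -5 -4 -4 -1 -3 -1]
[ -0.59837023   3.66232853 175.62647906] (array([0.06, 0.37, 0.06]), np.float64(0.1))
A0 [[240.1 259.3]] [[300.5 186. ]]
B0 [[281.1 274.4]] [[266.1 176.4]]
A1 [[237.9 232.9]] [[302.1 181.6]]
D1 [[267.8 209.5]] [[291.  221.2]]
bg [[231.4 210.9]] [[317.9 206.8]]
```

Emit:
apply_moves:
  deltas:
    - [[-0.1,0.35,1],0]
    - [[-0.15,0.35,3],0]
    - [[-0.15,0.35,5.5],0]
    - [[-0.15,0.35,8],0]
    - [[-0.15,0.35,9.5],0]
    - [[-0.15,0.35,9.5],0]
    - [[-0.15,0.35,9.5],0]

```text
time_s: 4.9
position: [0.523, 0.0464, 0.0813]
eef_rot: [-3.139, 0.001, 1.308]
wrist_force: [-0.6, -0.1, -1.7]
gripper_width: 0.0434
```

Run:
```python
from bench import *
from h import *
for n,(x0,y0,w,h),k in (("side",(220,150,110,120),5),):
    d=get_image(n);im=cv2.resize(d["frame"][y0:y0+h,x0:x0+w,::-1],None,fx=k,fy=k,interpolation=cv2.INTER_CUBIC)
    cv2.imwrite(f"pics/{n}3.png",(255*(im/255.)**.6).astype(np.uint8)[:600,:800])
s=observe(); print(s["position"],s["gripper_width"],w2c(s["position"]),s["wrist_force"])
```

```text
[0.52389059 0.04686821 0.08247965] 0.04275868259767493 [-2.92398067 -1.18784428 82.47965486] [ 0.12430129  0.90460702 -1.23572911]
```

View pics/side3.png

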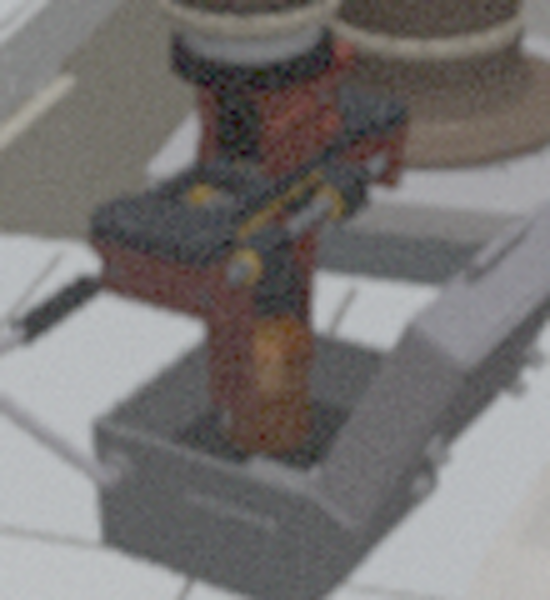

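Emit:
apply_moves:
  deltas:
    - [[0.05,0,0.6],0]
    - [[0.05,0,1.2],0]
    - [[0.05,0,1.8],0]
    - [[0.05,0,2.3],0]
    - [[0.05,0,2.3],0]
    - [[0.05,0,2.3],0]

```text
time_s: 5.45
position: [0.5238, 0.0483, 0.0593]
eef_rot: [-3.141, 0.0, 1.309]
wrist_force: [-0.4, 1.2, -2.4]
gripper_width: 0.0435
```

Emit:
apply_moves:
  deltas:
    - [[0,0,0.5],0]
    - [[0,0,1],0]
    - [[0,0,1.3],0]
    - [[0,0,1.5],0]
    - [[0,0,1.5],0]
    - [[0,0,1.5],0]

```text
time_s: 5.95
position: [0.5239, 0.0483, 0.0445]
eef_rot: [-3.141, 0.0, 1.309]
wrist_force: [-0.5, -0.3, -1.6]
gripper_width: 0.0429
```

Emit:
apply_moves:
  deltas:
    - [[0,0,0.15],0]
    - [[0,0,0.3],0]
    - [[0,0,0.3],0]
    - [[0,0,0.3],0]

```text
time_s: 6.28
position: [0.5244, 0.0484, 0.0428]
eef_rot: [3.14, 0.0, 1.309]
wrist_force: [-3.7, -1.6, 11.1]
gripper_width: 0.043
```

It has touched the floor: 11 N at TCP z 0.043, the height predicted. I'll release it and rise.

Emit:
apply_moves:
  deltas:
    - [[0,0,-0.1],0]
    - [[0,0,-0.1],0]
    - [[0,0,-0.1],0]
    - [[0,0,-0.1],0]
    - [[0,0,-0.1],0]
  gripper: 0.7

```text
time_s: 6.7
position: [0.524, 0.0483, 0.0425]
eef_rot: [-3.142, -0.0, 1.309]
wrist_force: [0.7, -0.5, -0.5]
gripper_width: 0.0617
```

Emit:
apply_moves:
  deltas:
    - [[0,0,-1],0]
    - [[0,0,-3.5],0]
    - [[0,0,-7],0]
    - [[0,0,-11],0]
    - [[0,0,-15],0]
    - [[0,0,-19],0]
    - [[0,0,-21],0]
    - [[0,0,-21],0]

```text
time_s: 7.37
position: [0.5263, 0.0491, 0.2586]
eef_rot: [3.133, -0.003, 1.309]
wrist_force: [0.4, -0.2, 0.1]
gripper_width: 0.0615
```

Run:
```python
from bench import *
from h import *
for n,(x0,y0,w,h),k in (("side",(220,150,130,120),5),):
    d=get_image(n);im=cv2.resize(d["frame"][y0:y0+h,x0:x0+w,::-1],None,fx=k,fy=k,interpolation=cv2.INTER_CUBIC)
    cv2.imwrite(f"pics/{n}4.png",(255*(im/255.)**.6).astype(np.uint8)[:600,:800])
s=observe(); print(s["position"],s["gripper_width"],w2c(s["position"]),s["wrist_force"],s["joint_positions"].round(2))
S=cam(d)
for q in ((94,0,198),(131,0,181)): print(proj(S,c2w(*q)))
print(go(s,c2w(165,0,255),75))
```

```text
[0.52519962 0.04867688 0.25579373] 0.06181145470887051 [ -0.83814542  -1.9841585  255.79372626] [ 0.5488055   0.30728203 -0.03213407] [ 0.26  0.26 -0.54  1.76  0.15  1.15 -0.58]
[[308.33212435 191.4952041 ]]
[[323.24443387 202.2203482 ]]
(array([16.58, -0.2 ,  0.1 ]), np.float64(0.0))
```

View pics/side4.png

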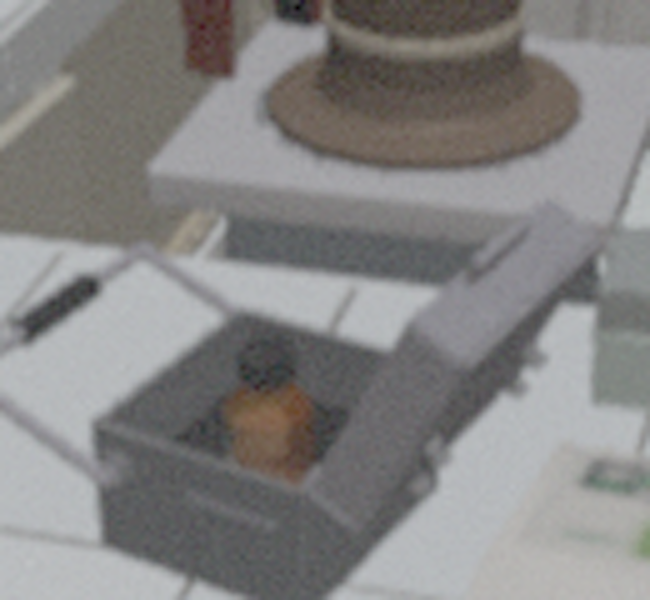

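The bottle stands upright in the pocket, cap at about (273,222). The lid leans back, with its outer free-edge corners at (313,225.6) and (341,197). Next I'll work out the lid angle.

Run:
```python
from h import *
S=cam(np.load("side0.npy",allow_pickle=True).item())
def onplane(u,v,y):
    r=ray(S,u,v); n=ey; t=((CO+ey*y/1000)-S["p"])@n/(r@n); return w2c(S["p"]+t*r)
for nm,(u,v,y) in {"outer near":(313,225.6,-66),"outer far":(341,197.5,66),"inner near":(303,216,-66),"inner far":(328.5,191.5,66)}.items():
    q=onplane(u,v,y); d=q-[60,0,78]; print(nm,q.round(0),"r",np.hypot(d[0],d[2]).round(0),"phi",(np.pi-np.arctan2(d[2],d[0])).round(2))
```

```text
outer near [141. -66. 159.] r 115.0 phi 2.35
outer far [144.  66. 166.] r 121.0 phi 2.33
inner near [117. -66. 176.] r 113.0 phi 2.1
inner far [112.  66. 173.] r 109.0 phi 2.07
```

Run:
```python
from h import *
S=cam(np.load("side0.npy",allow_pickle=True).item());T=cam(np.load("top0.npy",allow_pickle=True).item())
for z in (0,.1,.15): print(z,onz(T,237,184,z), onz(T,237,95,z))
print(tri(S,(334,243),T,(236,183)), tri(S,(302,310),T,(237,95)))
print(c2w(172,0,155))
```

```text
0 [0.57525993 0.18821607 0.        ] [0.89115771 0.19746998 0.        ]
0.1 [0.55635051 0.18065217 0.1       ] [0.85142201 0.18929599 0.1       ]
0.15 [0.54689579 0.17687022 0.15      ] [0.83155416 0.18520899 0.15      ]
(array([0.56156637, 0.19525701, 0.08044169]), np.float64(0.019970353908550814)) (array([0.83983394, 0.19313935, 0.12563185]), np.float64(0.012203273512471951))
[0.56801688 0.21613924 0.155     ]
```

Emit:
apply_moves:
  deltas:
    - [[3,-0.4,0],0]
    - [[6.5,-0.8,0],0]
    - [[10,-1.2,0],0]
    - [[13.5,-1.6,0],0]
    - [[16.5,-1.7,0],0]
    - [[17.5,-1.7,0],0]
    - [[17.5,-1.7,0],0]
  gripper: 0.0

```text
time_s: 8.0
position: [0.5517, 0.2247, 0.2511]
eef_rot: [-3.139, -0.0, 1.314]
wrist_force: [0.5, -0.2, 0.2]
gripper_width: 0.0181
```

Emit:
apply_moves:
  deltas:
    - [[0,0,2],0]
    - [[0,0,5],0]
    - [[0,0,8],0]
    - [[0,0,9.7],0]
    - [[0,0,9.7],0]
    - [[0,0,9.7],0]

```text
time_s: 8.5
position: [0.5524, 0.2196, 0.1548]
eef_rot: [-3.14, 0.002, 1.308]
wrist_force: [0.7, -0.1, 1.0]
gripper_width: 0.0005
```

Run:
```python
from bench import *
from h import *
for n,(x0,y0,w,h),k in (("side",(220,130,150,120),5),):
    d=get_image(n);im=cv2.resize(d["frame"][y0:y0+h,x0:x0+w,::-1],None,fx=k,fy=k,interpolation=cv2.INTER_CUBIC)
    cv2.imwrite(f"pics/{n}5.png",(255*(im/255.)**.6).astype(np.uint8)[:600,:800])
s=observe(); print(s["position"],s["gripper_width"],w2c(s["position"]),s["wrist_force"],s["joint_positions"].round(2))
```

```text
[0.55316856 0.22050488 0.15616223] 0.00014834770313001727 [172.37385342  15.47228414 156.16222892] [ 0.06567044 -0.67318365 -0.14168968] [-0.05  0.49 -0.56  1.72  0.3   1.02 -0.98]
```

View pics/side5.png

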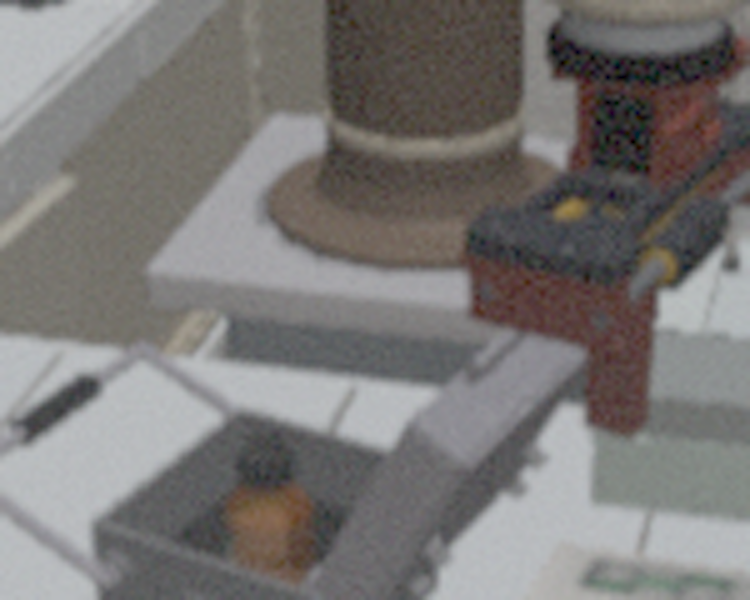

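Emit:
apply_moves:
  deltas:
    - [[-1.5,0,-0.2],0]
    - [[-3,0,-0.5],0]
    - [[-4.2,0,-0.8],0]
    - [[-5.4,0,-1.1],0]
    - [[-6.6,0,-1.5],0]
    - [[-7.8,0,-2],0]
    - [[-8.8,0,-2.4],0]
    - [[-9.8,0,-2.7],0]
    - [[-10.7,0,-2.85],0]
    - [[-10.7,0,-2.85],0]

```text
time_s: 9.38
position: [0.5248, 0.1157, 0.1843]
eef_rot: [-3.141, 0.002, 1.307]
wrist_force: [0.3, 0.8, -0.1]
gripper_width: 0.0007
```

Run:
```python
from bench import *
from h import *
for n,(x0,y0,w,h),k in (("side",(220,130,150,120),5),):
    d=get_image(n);im=cv2.resize(d["frame"][y0:y0+h,x0:x0+w,::-1],None,fx=k,fy=k,interpolation=cv2.INTER_CUBIC)
    cv2.imwrite(f"pics/{n}6.png",(255*(im/255.)**.6).astype(np.uint8)[:600,:800])
s=observe(); print(w2c(s["position"]),s["wrist_force"],s["joint_positions"].round(2))
```

```text
[ 64.84932925  15.87991524 184.11968215] [-0.39667801  0.527497   -0.09065621] [ 0.15  0.36 -0.57  1.82  0.23  1.02 -0.78]
```

View pics/side6.png

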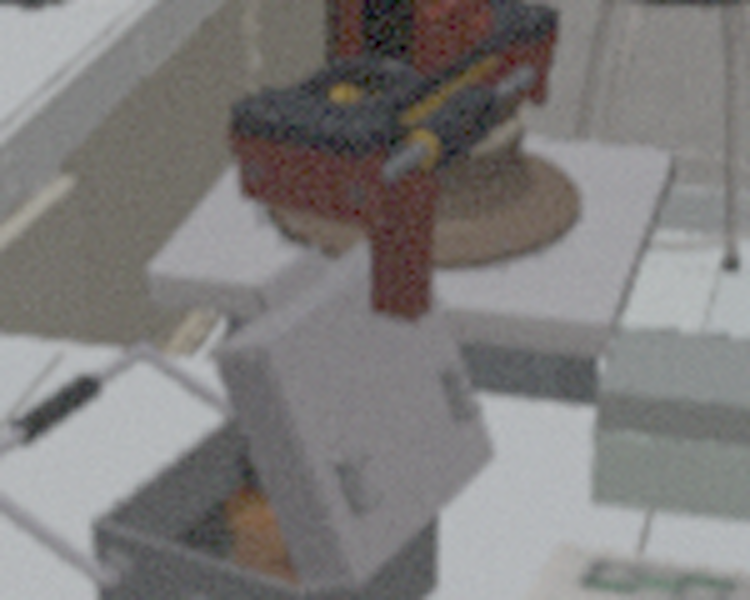

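Emit:
apply_moves:
  deltas:
    - [[-1,0,0.1],0]
    - [[-2,0,0.4],0]
    - [[-3,0,0.7],0]
    - [[-4,0,1.1],0]
    - [[-4.9,0,1.7],0]
    - [[-5.7,0,2.3],0]
    - [[-6.6,0,3],0]
    - [[-7.4,0,3.6],0]
    - [[-8.3,0,4.9],0]
    - [[-9.1,0,6.2],0]
    - [[-9.5,0,7.0],0]
    - [[-9.5,0,7.2],0]

```text
time_s: 10.43
position: [0.4997, 0.0251, 0.1119]
eef_rot: [-3.14, 0.002, 1.308]
wrist_force: [-8.4, -4.4, 27.9]
gripper_width: 0.0004
```

Emit:
apply_moves:
  deltas:
    - [[0,0,0],0]
    - [[0,0,0.1],0]
    - [[0,0,0.2],0]
    - [[0,0,0.2],0]

```text
time_s: 10.77
position: [0.4997, 0.0251, 0.1119]
eef_rot: [-3.141, 0.004, 1.308]
wrist_force: [-11.1, -5.4, 29.5]
gripper_width: 0.0007
```

Emit:
apply_moves:
  deltas:
    - [[0,0,-1],0]
    - [[0,0,-3.5],0]
    - [[0,0,-7],0]
    - [[0,0,-10],0]
    - [[0,0,-11],0]
    - [[0,0,-11],0]

```text
time_s: 11.27
position: [0.5021, 0.0269, 0.2226]
eef_rot: [3.137, -0.001, 1.309]
wrist_force: [0.5, -0.3, -0.4]
gripper_width: 0.0003
```

Run:
```python
from bench import *
from h import *
for n,(x0,y0,w,h),k in (("side",(220,130,150,140),5),):
    d=get_image(n);im=cv2.resize(d["frame"][y0:y0+h,x0:x0+w,::-1],None,fx=k,fy=k,interpolation=cv2.INTER_CUBIC)
    cv2.imwrite(f"pics/{n}7.png",(255*(im/255.)**.6).astype(np.uint8)[:700,:800])
s=observe(); print(w2c(s["position"]),s["wrist_force"],s["joint_positions"].round(2))
print(go(s,c2w(-129,0,200),-15))
```

```text
[-28.46910555  15.58706207 220.58154806] [-0.45066778 -1.15550661 -0.08967491] [ 0.33  0.25 -0.57  1.86  0.16  1.07 -0.56]
(array([-10.05,   1.55,   2.06]), np.float64(90.0))
```

View pics/side7.png

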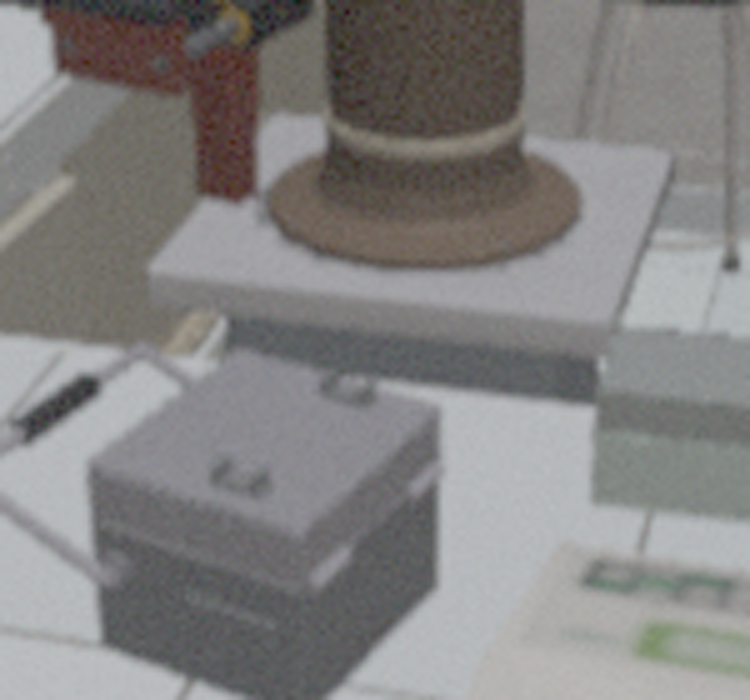

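The lid is closed, with its saddles at about (268,225) and (290,207). Next is the bail.

Emit:
apply_moves:
  deltas:
    - [[-1,0.1,0],7]
    - [[-2.5,0.3,0],14]
    - [[-4,0.5,0],21]
    - [[-5.5,0.7,0],28]
    - [[-7,1,0],35]
    - [[-8.5,1.2,0],42]
    - [[-10,1.5,0],49]
    - [[-10,1.5,0],56]
    - [[-10,1.5,0],63]
    - [[-10,1.5,0],70]
    - [[-10,1.5,0],77]
    - [[-10,1.5,0],84]
  gripper: 0.7

```text
time_s: 12.32
position: [0.488, -0.074, 0.2177]
eef_rot: [3.141, 0.004, -0.163]
wrist_force: [0.5, -0.1, 0.7]
gripper_width: 0.0615
```

Emit:
apply_moves:
  deltas:
    - [[0,0,0],6]
    - [[0,0,0],6]
    - [[0,0,0],6]

```text
time_s: 12.57
position: [0.4884, -0.0737, 0.2184]
eef_rot: [3.141, 0.003, -0.258]
wrist_force: [-0.4, -0.2, 1.0]
gripper_width: 0.0617
```

Run:
```python
from bench import *
from h import *
s=observe(); print(w2c(s["position"]),s["eef_rot"],s["joint_positions"].round(2))
print(go(s,c2w(-129,0,200),-15),go(s,c2w(-129,0,72),-15))
for n,(x0,y0,w,h),k in (("side",(190,110,150,140),4),("top",(240,120,130,120),6)):
    d=get_image(n);im=cv2.resize(d["frame"][y0:y0+h,x0:x0+w,::-1],None,fx=k,fy=k,interpolation=cv2.INTER_CUBIC)
    cv2.imwrite(f"pics/{n}8.png",(255*(im/255.)**.6).astype(np.uint8)[:600,:800])
```

```text
[-128.61929085    1.89111858  218.4271661 ] [ 3.14102064e+00  2.74785453e-03 -2.57970359e-01] [ 0.3   0.21 -0.29  1.89  0.07  1.05 -1.84]
(array([0.19, 0.04, 1.84]), np.float64(0.2)) (array([ 0.23,  0.03, 14.64]), np.float64(0.2))
```

View pics/side8.png

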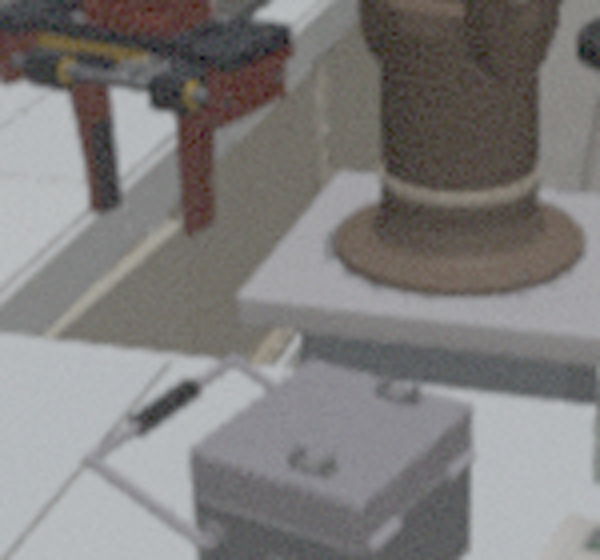

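View pics/top8.png

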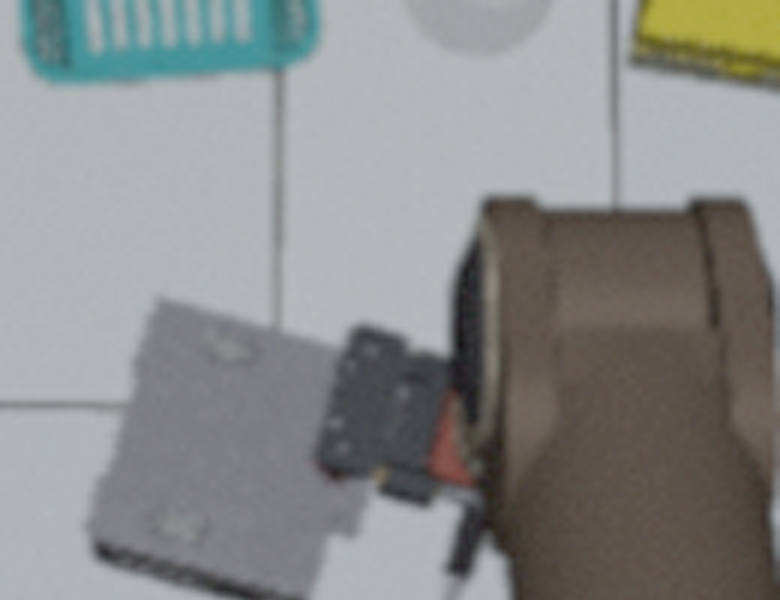

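Emit:
apply_moves:
  deltas:
    - [[0.2,0,3],0]
    - [[0.2,0,6],0]
    - [[0.2,0,9],0]
    - [[0.2,0,12],0]
    - [[0.2,0,13.8],0]
    - [[0.2,0,14.4],0]
    - [[0.2,0,14.4],0]

```text
time_s: 13.25
position: [0.49, -0.0743, 0.0746]
eef_rot: [3.141, 0.003, -0.26]
wrist_force: [-0.6, -0.8, 0.5]
gripper_width: 0.0615
```

Emit:
apply_moves:
  deltas:
    - [[0,0,0],0]
    - [[0,0,0],0]
    - [[0,0,0],0]
    - [[0,0,0],0]
    - [[0,0,0],0]
    - [[0,0,0],0]
    - [[0,0,0],0]
    - [[0,0,0],0]
  gripper: 0.0

```text
time_s: 13.92
position: [0.4909, -0.0761, 0.0763]
eef_rot: [3.14, -0.0, -0.263]
wrist_force: [-1.9, -6.4, 2.7]
gripper_width: 0.0152
```

Run:
```python
from bench import *
from h import *
s=observe(); print(w2c(s["position"]),s["eef_rot"],s["wrist_force"],s["gripper_width"])
for n,(x0,y0,w,h),k in (("side",(190,130,150,120),5),):
    d=get_image(n);im=cv2.resize(d["frame"][y0:y0+h,x0:x0+w,::-1],None,fx=k,fy=k,interpolation=cv2.INTER_CUBIC)
    cv2.imwrite(f"pics/{n}9.png",(255*(im/255.)**.6).astype(np.uint8)[:600,:800])
```

```text
[-130.29386671   -1.11052612   76.33653051] [ 3.13955449e+00 -1.07699321e-04 -2.62696142e-01] [-1.91611638 -6.3958656   2.73345691] 0.015152944577516033
```

View pics/side9.png

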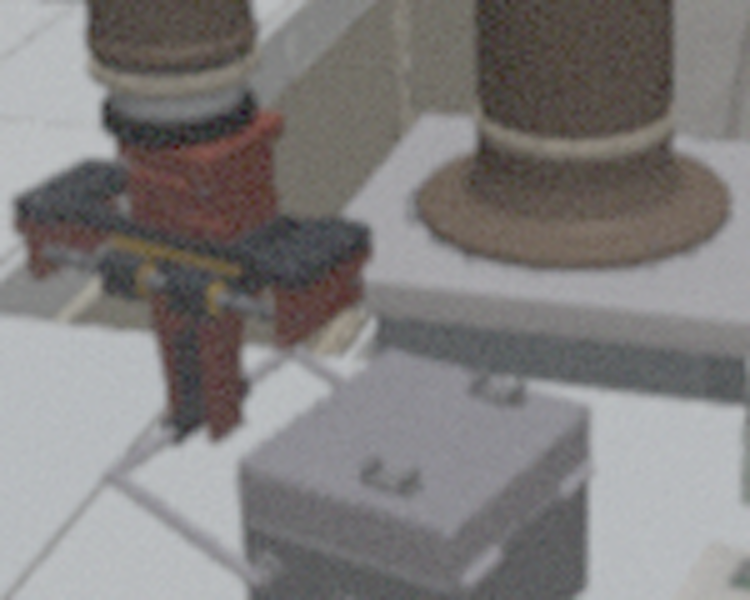

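Emit:
apply_moves:
  deltas:
    - [[0,-0.3,-0.65],0]
    - [[0,-0.6,-1.27],0]
    - [[0,-1.05,-1.95],0]
    - [[0,-1.52,-2.57],0]
    - [[0,-2.05,-3.15],0]
    - [[0,-2.64,-3.69],0]
    - [[0,-3.3,-4.18],0]
    - [[0,-3.94,-4.61],0]
    - [[0,-4.65,-4.97],0]
    - [[0,-5.39,-5.28],0]
    - [[0,-5.39,-5.28],0]

```text
time_s: 14.88
position: [0.5052, -0.0252, 0.1313]
eef_rot: [3.137, -0.002, -0.263]
wrist_force: [-8.8, -7.5, 23.9]
gripper_width: 0.0153
```

Run:
```python
from bench import *
from h import *
s=observe(); print(w2c(s["position"]),s["eef_rot"],s["wrist_force"],s["gripper_width"])
for n,(x0,y0,w,h),k in (("side",(190,130,150,120),5),):
    d=get_image(n);im=cv2.resize(d["frame"][y0:y0+h,x0:x0+w,::-1],None,fx=k,fy=k,interpolation=cv2.INTER_CUBIC)
    cv2.imwrite(f"pics/{n}10.png",(255*(im/255.)**.6).astype(np.uint8)[:600,:800])
```

```text
[-77.39044523  -1.82919732 131.2614711 ] [ 3.13729337e+00 -1.78615214e-03 -2.63464300e-01] [-8.80183307 -7.5156526  23.91441799] 0.015281301523010406
```

View pics/side10.png

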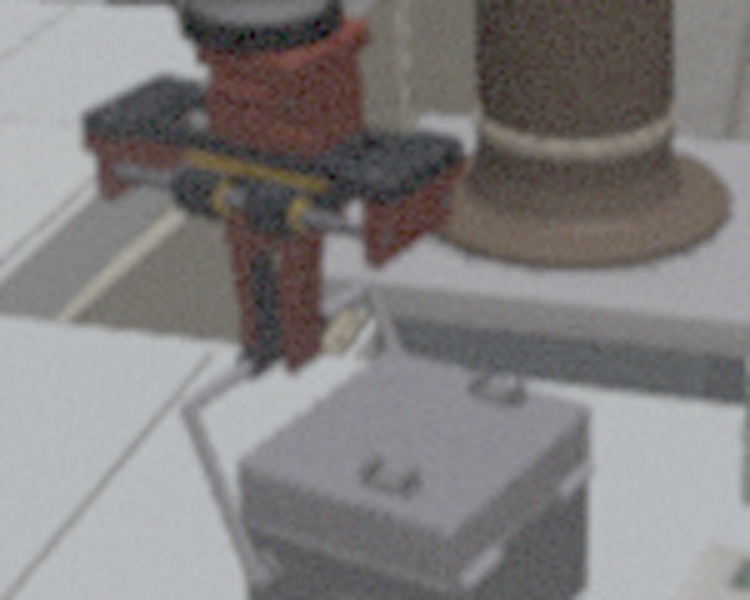

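Emit:
apply_moves:
  deltas:
    - [[0,0,-0.3],0]
    - [[0,-0.75,-0.55],0]
    - [[0,-1.53,-0.71],0]
    - [[0,-2.3,-0.82],0]
    - [[0,-3.12,-0.85],0]
    - [[0,-3.9,-0.82],0]
    - [[0,-4.71,-0.71],0]
    - [[0,-4.71,-0.71],0]

```text
time_s: 15.6
position: [0.5187, 0.0235, 0.1365]
eef_rot: [-3.142, -0.002, -0.261]
wrist_force: [3.3, -1.8, 2.2]
gripper_width: 0.0149
```

Run:
```python
from bench import *
from h import *
s=observe(); print(w2c(s["position"]),s["eef_rot"],s["wrist_force"],s["gripper_width"])
```

```text
[-26.87943379  -2.18317851 136.4836579 ] [-3.14157646e+00 -2.45453501e-03 -2.60958610e-01] [ 3.29970213 -1.84246471  2.17585296] 0.014877333831574942
```

Emit:
apply_moves:
  deltas:
    - [[0,-0.65,0.15],0]
    - [[0,-1.31,0.37],0]
    - [[0,-1.9,0.62],0]
    - [[0,-2.48,0.89],0]
    - [[0,-2.98,1.16],0]
    - [[0,-3.43,1.47],0]
    - [[0,-3.81,1.76],0]
    - [[0,-3.81,1.76],0]

```text
time_s: 16.27
position: [0.5282, 0.0597, 0.1183]
eef_rot: [-3.142, -0.002, -0.262]
wrist_force: [4.5, -2.8, -2.0]
gripper_width: 0.0151
```

Run:
```python
from bench import *
from h import *
s=observe(); print(w2c(s["position"]),s["eef_rot"],s["wrist_force"],s["gripper_width"])
for n,(x0,y0,w,h),k in (("side",(190,130,150,120),5),):
    d=get_image(n);im=cv2.resize(d["frame"][y0:y0+h,x0:x0+w,::-1],None,fx=k,fy=k,interpolation=cv2.INTER_CUBIC)
    cv2.imwrite(f"pics/{n}11.png",(255*(im/255.)**.6).astype(np.uint8)[:600,:800])
```

```text
[ 10.6077823   -2.00369099 118.30007848] [-3.14158942e+00 -1.65628527e-03 -2.61752086e-01] [ 4.53107065 -2.82773565 -2.00682016] 0.015119531479842789
```

View pics/side11.png

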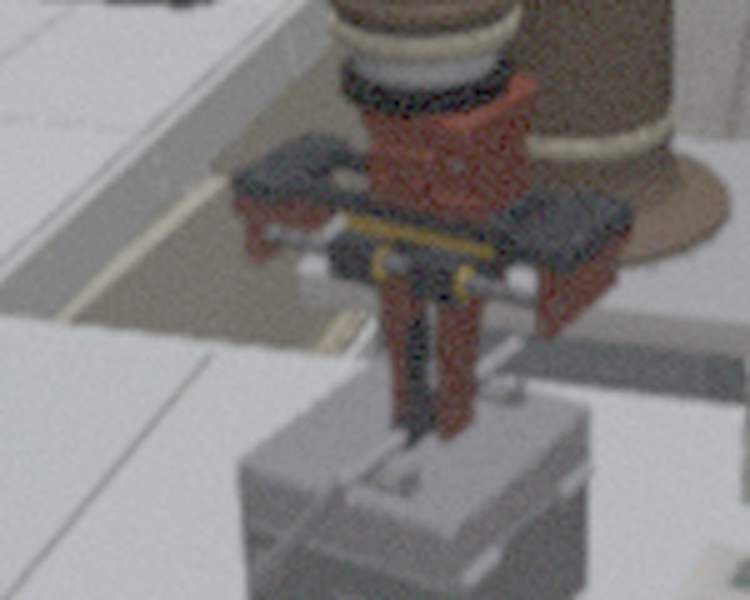

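Emit:
apply_moves:
  deltas:
    - [[0,-0.25,0.17],0]
    - [[0,-0.45,0.35],0]
    - [[0,-0.6,0.5],0]
    - [[0,-0.65,0.52],0]
    - [[0,-0.65,0.52],0]

```text
time_s: 16.73
position: [0.5297, 0.0653, 0.1133]
eef_rot: [3.141, -0.002, -0.262]
wrist_force: [4.7, -4.0, -1.0]
gripper_width: 0.0154
```

Emit:
apply_moves:
  deltas:
    - [[0,0,-0.05],0]
    - [[0,0,-0.1],0]
    - [[0,0,-0.1],0]
    - [[0,0,-0.1],0]
    - [[0,0,-0.1],0]
  gripper: 0.5

```text
time_s: 17.15
position: [0.5285, 0.0666, 0.1141]
eef_rot: [-3.142, 0.001, -0.261]
wrist_force: [0.9, 0.6, 0.1]
gripper_width: 0.0438
```

Emit:
apply_moves:
  deltas:
    - [[0,0,-1],0]
    - [[0,0,-3],0]
    - [[0,0,-5],0]
    - [[0,0,-5],0]

```text
time_s: 17.48
position: [0.5309, 0.067, 0.1684]
eef_rot: [-3.139, -0.005, -0.261]
wrist_force: [0.6, 0.1, 0.8]
gripper_width: 0.044
```

Run:
```python
from bench import *
from h import *
s=observe(); print(w2c(s["position"]),s["eef_rot"],s["wrist_force"],s["gripper_width"])
for n,(x0,y0,w,h),k in (("side",(190,130,150,120),5),):
    d=get_image(n);im=cv2.resize(d["frame"][y0:y0+h,x0:x0+w,::-1],None,fx=k,fy=k,interpolation=cv2.INTER_CUBIC)
    cv2.imwrite(f"pics/{n}12.png",(255*(im/255.)**.6).astype(np.uint8)[:600,:800])
```

```text
[ 18.30927205  -2.72500162 168.40154678] [-3.13919878 -0.00520265 -0.2613719 ] [0.56550969 0.12473692 0.79850037] 0.04397128302343072
```

View pics/side12.png

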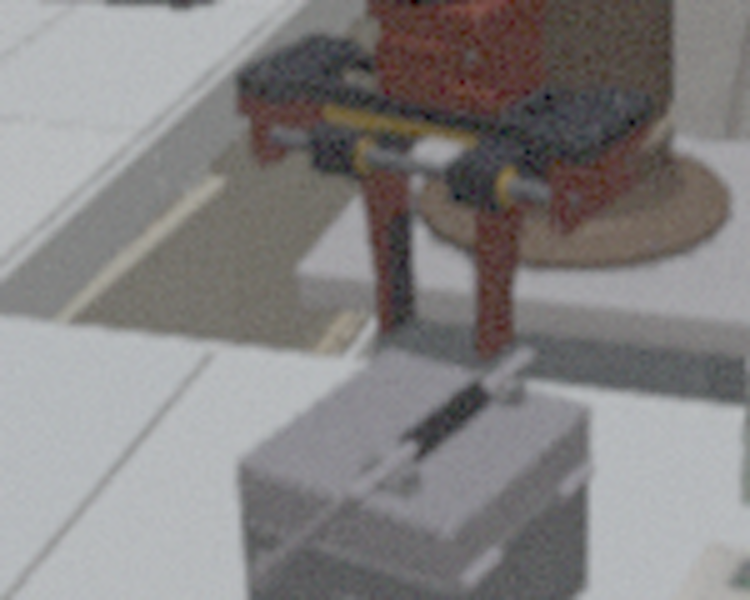

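The bar is at the forks, with the sleeve near (279,214). I'll press it down with the fingers shut; when seated, the sleeve top should be at z = 0.130.

Emit:
apply_moves:
  deltas:
    - [[0,0,0],0]
    - [[0,0,0],0]
    - [[0,0,0],0]
    - [[0,0,0],0]
    - [[0,0,1.5],0]
    - [[0,0,2.8],0]
    - [[0,0,3.3],0]
    - [[0,0,3.6],0]
    - [[0,0,3.8],0]
    - [[0,0,3.8],0]
  gripper: 0.0

```text
time_s: 18.37
position: [0.5286, 0.0668, 0.1295]
eef_rot: [3.141, -0.0, -0.261]
wrist_force: [-13.3, -1.1, 34.8]
gripper_width: 0.0004
```

Emit:
apply_moves:
  deltas:
    - [[0,-0.1,0.15],0]
    - [[0,-0.2,0.3],0]
    - [[0,-0.2,0.4],0]
    - [[0,-0.2,0.4],0]
    - [[0,-0.2,0.4],0]

```text
time_s: 18.78
position: [0.529, 0.0672, 0.1287]
eef_rot: [3.139, -0.002, -0.263]
wrist_force: [-24.7, -7.0, 65.9]
gripper_width: 0.0006
```

Run:
```python
from bench import *
from h import *
s=observe(); print(w2c(s["position"]),s["wrist_force"],s["gripper_width"])
```

```text
[ 17.99695015  -0.87996556 128.73333627] [-24.67867573  -6.99905147  65.89706847] 0.0006380990792095766
```

It hit a hard stop at 0.129–0.1295, which matches a fully seated bar. I'll retract and verify.

Emit:
apply_moves:
  deltas:
    - [[0,0.2,-0.5],0]
    - [[0,0.2,-2],0]
    - [[0,0.2,-5],0]
    - [[0,0.2,-8.5],0]
    - [[0,0.2,-12],0]
    - [[0,0.2,-15],0]
    - [[0,0.2,-15],0]

```text
time_s: 19.37
position: [0.5315, 0.0671, 0.2785]
eef_rot: [-3.138, -0.008, -0.262]
wrist_force: [0.8, 0.6, 1.1]
gripper_width: 0.0006
```

Emit:
apply_moves:
  deltas:
    - [[0,2,0],0]
    - [[0,5,0],0]
    - [[0,8.5,0],0]
    - [[0,12,0],0]
    - [[0,15.5,0],0]
    - [[0,19,0],0]
    - [[0,22,0],0]
    - [[0,25,0],0]
    - [[0,27,0],0]
    - [[0,27,0],0]

```text
time_s: 20.2
position: [0.4571, -0.1993, 0.2717]
eef_rot: [3.14, 0.001, -0.268]
wrist_force: [-0.9, -0.1, 0.2]
gripper_width: 0.0007
```

Run:
```python
from bench import *
from h import *
c={}
for n,(x0,y0,w,h),k in (("side",(210,150,130,120),6),("top",(225,150,110,85),7)):
    d=get_image(n);im=cv2.resize(d["frame"][y0:y0+h,x0:x0+w,::-1],None,fx=k,fy=k,interpolation=cv2.INTER_CUBIC)
    cv2.imwrite(f"pics/{n}13.png",(255*(im/255.)**.6).astype(np.uint8)[:600,:800]); c[n]=cam(d)
    cv2.imwrite(f"pics/{n}13f.png",d["frame"][:,:,::-1])
    f=d["frame"]; dk=(f.max(2)<60).astype(np.uint8); nn,l,st,ce=cv2.connectedComponentsWithStats(dk)
    for s_,e in zip(st,ce):
        if 20<s_[4]<400 and x0<e[0]<x0+w and y0<e[1]<y0+h: print(n,s_,e.round(1))
    print("expected sleeve",proj(c[n],c2w(17,0,122)))
s=observe(); print(s["time_s"],s["position"],s["wrist_force"])
```

```text
side [273 170  62  14 122] [301.2 179.4]
side [271 206  18  17 109] [279.4 213.5]
side [297 218   9  10  24] [301.1 222.1]
side [253 231  12   7  32] [258.6 234.4]
side [239 235   7   6  25] [241.9 237.5]
side [260 237  12   6  24] [266.1 239.2]
expected sleeve [[279.23555641 212.96792652]]
top [269 182  10  20 107] [273.5 191.8]
top [256 210  10   5  28] [260.2 212.2]
top [269 214  22   9  66] [280.3 218.1]
expected sleeve [[273.34185298 192.31321869]]
20.3 [ 0.45864552 -0.19481065  0.27179657] [-0.83586035 -0.20674033  0.15479969]
```

View pics/side13.png

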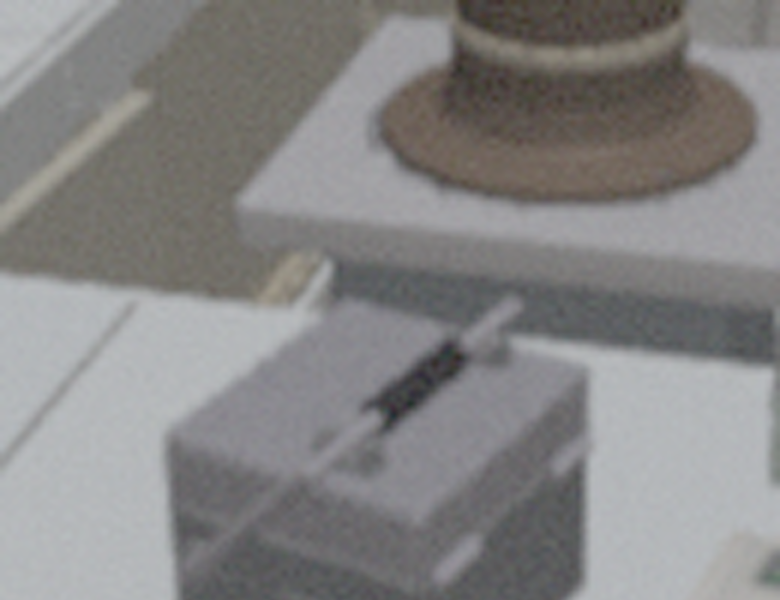

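View pics/top13f.png

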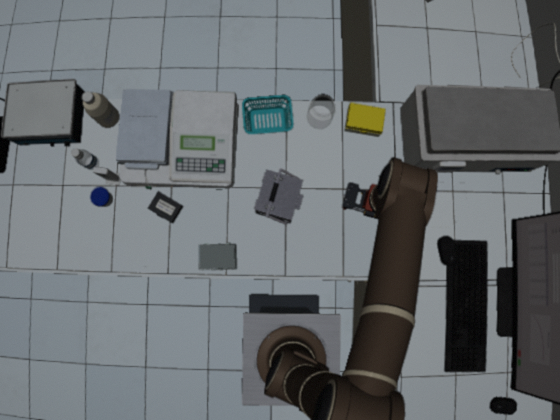

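The sleeve appears at (279.4,213.5) in the side view and (273.5,191.8) in the top view, within about half a pixel of the seated position. The lid is shut, and the tip box and slide box are where they were. Handing in.

Run:
```python
from bench import *
print(close_job())
```

```text
the job is handed in; nothing more can be done
None
```

I stood the brown bottle in the pocket, closed the lid over it, and swung the bail over until its bar sat fully down in the saddles. I handed the job in at about 20 s.

**Last checks:**
- **Bottle:** it touched the pocket floor at the predicted height, and the picture after release showed it upright.
- **Lid:** it stopped hard at z = 0.1119 m under about 29 N, against the expected 0.112 m.
- **Bail:** pressing the sleeve down met a hard stop at about 0.129 m, against 0.130 m for a fully seated bar. Afterwards both cameras showed the sleeve within about 0.6 px of its seated position.
- **Other objects:** the final top view shows the tip box and slide box where they were. The arm hid the white bottle in that view, so I did not re-check its position; nothing I did came near it at its height.

**Disagreements and high forces:**
- **Case position:** the first estimates differed by up to 8 mm. I settled on the pocket and bail-sleeve readings, and the bottle went in without catching.
- **Bail swing:** partway over, the wrist force reached about 25 N because my arc ran slightly inside the bail's circle. I corrected it by a few millimetres.
- **Final press:** the last push on the bail read about 66 N upward at the wrist (about 71 N in all), below the 120 N limit. It was made with the fingertips, not the gripper body.

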